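Open the upper half of the bottle locker's stable door

ROBOT

A 6-joint arm with a two-finger parallel gripper is mounted at the origin on a cart in front of the work surface, level with it; the furniture and walls round the work are solid. World frame = base frame: x ahead of the robot, y to its left, z up, the work surface at z = 0. Lengths are in m, angles in rad, forces in N, time in s.
With the tool pointing down it reaches from about 0.35 to 0.85 m from the base axis. Payload 8.1 kg.
Tool frame: the origin (TCP) lies on the centre line of the jaws, within the pads' length; the fingertips stand 11 mm ahead of it and the grasp point (between the pads) lies 8 mm behind it (robot.tip_extent is the z of the fingertips in the tool frame, in m); z points along the fingers, y is the line along which they close (so a half turn about z gives the same grasp; the last joint's range is limited). The gripper opens to 93 mm and grips with 3 to 60 N. Pads are 15 mm wide; open, the fingers measure 128 mm over their backs; the gripper's body (75 mm by 188 mm) begins 65 mm behind the grasp point.
Start: joints at [1.227, 0.13, 1.488, -0, 1.523, -0.085], TCP at [0.154, 0.58, 0.23] pointing down, gripper open.
Joint ranges: [-2.96, 2.96], [-0.89, 2.26], [0.02, 2.5], [-1.34, 4.48], [0, 2.73], [-2.66, 2.66]. Speed limits (rad/s): [2.39, 2.39, 2.79, 3.14, 3.14, 3.14].

INTERFACE

Orientations are given as a unit quaternion [x, y, z, w].
In Python, from rig import robot gives the robot as it stands.
- The arm moves only by the tool apply_moves, never from a script. Its argument "motion" is a list of rows, each an object of numbers: "grip": the opening, from -1 (shut) to 1 (fully open); "tx", "ty", "tz": the shift along the tool's x, y, z in units of 30 mm (1.0 is 30 mm); "yaw": the turn about the tool's z in units of 8 degrees (1.0 is 8 degrees). In form: [{"grip": .., "tx": .., "ty": .., "tz": .., "yaw": ..}, ...]. A call has exactly 10 rows; each row shifts and turns the commanded pose from where the row before left it, along the tool's axes as they then stand; what a row does not reach is not made up. A row lasts 1/10 s, in which the tool goes at most 50 mm and 8.59 degrees, less where a joint would pass 70% of its speed; a pose out of reach is approached as far as the arm can. A call is refused whole if a number of a shift passes 1 or a number of a turn 1, either way. A call with a gripper value outside its range is refused whole. The fingers move at their own pace and stop on an object; "squeeze" is the grip in N (left out, the last holds). Time passes only in rows, so rows that do not move let the fingers close, or fill a call up. It gives the time, the measured TCP pose, the force, the opening and the grip force at its end, in the units of the state.
- robot.observe(): the state, without advancing time (a new reading comes with each control period).
- robot.snapshot(name): name is "side" or "top"; returns (picture, depth): 384x512x3 uint8, red, green, blue; 384x512 float32, m along the optical axis (not along the pixel's ray), 0 where there is no reading.
- robot.camera_model(name): a dict with "fx", "fy", "cx", "cy" (pixels), "xyz" and "rotation" of the camera in the world. Camera axes: x right, y down, z forward; pixel columns grow to the right and rows downward; lengths in m; the calibration is good to about 2 mm. A picture is of the moment at which its call begins. camera_model takes no time and is no camera call.
- robot.job_done(): hands the job in; it is judged then, once.
Trained networks look in the newest picture that a camera, given by its name, has taken for a name from the list of things; names that differ only in an ending like _2 or _b are one class to them, and where a whole thing is asked for, a point or a joint stands for the part that bears it (a point fixed in the world has none). Each returns a list of dicts, best first, with "conf" (0 to 1); they miss things now and then, are a little off and sometimes report something else, mostly with a low value. They report only what shows in the picture. A call takes as long as a camera call. They do not tell look-alikes from the thing itself.
- robot.trace(camera, query): "pixels" (384x512 bool, what is visible of it) and "extent" ([left, top, width, height] in pixels, round what is visible of it).
- robot.pinpoint(camera, query): "xy" ([column, row] in pixels: a listed point, or the origin of a listed thing).
The state is a dict: "time_s": time; "qpos": joint angles; "qd": joint speeds; "effort": joint torques, N m; "tool_pos": TCP position; "ee_rot": TCP orientation; "force": force on the tool from outside, world axes, zero at the start; "wrist_torque": the same for the moment, N m; "finger_gap": finger opening in m; "gripper_force": force on a finger pad.
Only numpy, scipy, OpenCV 4.12 (cv2) and the standard library are available. Lean on these libraries where they do the work, as an engineer would, in place of code of your own. Each camera call takes 0.05 s, during which the arm holds its last target. There are 200 camera calls.

TASK

Open the small bottle locker on the bench for the day: draw the bolt of the upper half of its split door and swing that upper half wide open, square to the front or farther, and leave it standing open. The lower half must stay shut and bolted, because it keeps the amber bottles standing behind it from being knocked out; do not knock over or shift the bottles or the things standing round and on the locker.

Things in the scene. Friction and masses are not known exactly. Their poses are not given: they have to be found in the camera images.
- locker: Bottle locker, white steel, fixed to the bench: 310 wide (y), 190 deep (x), 285 mm high with a flat roof. Origin: centre of its underside; z up, +x into it: its front looks along its own -x, 95 mm before the origin. In the front a split door of two grey leaves, one above the other, 248 mm wide, hinged at the locker's -y side. Each has a steel slide bolt that enters a keeper at the +y side.
- top_leaf (a joint): Hinge of the upper leaf (rad), steel, with a clear window in its hinge half; 12 mm thick, z = 140 to 268 mm. 0 shut; grows as its free (+y) edge swings out towards the locker's -x; 1.57 square to the front, stop at 1.9. Upright axis through point top_leaf_hinge. Stays where it is left (friction about 0.05 N m).
- top_leaf_hinge (a point): Point on the upright hinge axis of the upper leaf, at the gripping height of the upper bolt's handle (247 mm above the bench), 4 mm in front of the locker's front. Does not move when the leaf swings.
- top_bolt (a joint): Slide of the upper bolt (m), on the upper leaf: 0 fully shot, 0.040 fully drawn (stop). Grows as the bolt moves along the leaf towards the hinge (the locker's -y when the leaf is shut). Starts between 0 and 0.006; holds the leaf shut until it leaves its keeper at about 0.018. Friction about 2 N; stays where it is left.
- top_bolt_handle (a point): Gripping point on the upper bolt's handle: an upright round steel bar 12 mm thick, its axis 44 mm before the leaf's face, rising 61 mm from a level arm at its foot, free above; the point is 21 mm below its top. Pinch it from above; it also serves to pull the leaf. Bolt and guides stand at most 18 mm off the face. Handle 180 mm from the hinge axis along the leaf when shot, 140 mm drawn.
- bottom_leaf (a joint): Hinge of the lower leaf (rad), solid, z = 24 to 137 mm: 0 shut; held by its own bolt, to be left shut.
- bottom_bolt (a joint): Slide of the lower bolt (m), of the same kind as the upper: 0 fully shot, starts between 0 and 0.006, free of its keeper above 0.018; to be left shot.
- bottom_bolt_handle (a point): The same gripping point on the lower bolt's handle, 115 mm above the bench, 132 mm straight below the upper one when both are equally far shot. Its handle's top is 136 mm above the bench.
- synth_cabinet: Tall grey reactor cabinet, fixed, always at the same place to the right of the locker: 376 deep (x), 370 wide (y), 444 mm high; origin: centre of its underside. An obstacle: an arm that swings over from the right must pass in front of it.
- amber_large: Amber bottle 67 mm thick, 140 mm high, standing loose inside the locker behind the door, on its floor 22 mm above the bench; origin: centre of its underside, z up.
- amber_small: Amber bottle 52 mm thick, 95 mm high, standing loose inside the locker beside the large one; origin: centre of its underside, z up.
- slide_carton: White carton 98 x 84 x 30 mm, loose on the locker's roof, in its back half; origin: centre of its underside.
- reagent_bottle: Clear reagent bottle with white cap, 69 mm thick, 166 mm high, loose on the bench to the right of the locker; origin: centre of its underside, z up.
- beaker: Glass beaker 52 mm wide, 70 mm high, loose on the bench in front of the locker, to the left; origin: centre of its underside.
- dish: Glass petri dish 115 mm wide, 19 mm high, loose on the bench in front of the locker; the upper leaf swings above it. Origin: centre of its underside.
- vial: Capped glass vial 25 mm thick, 52 mm high, loose on the bench in front of the locker, to the right; the upper leaf swings above it. Origin: centre of its underside.
Not all that is in view belongs to the job. Leave any pink or purple look-alike of the beaker alone.

How it is judged:
By the outcome, as a careful person would: the job done as asked, in the order asked, and still so for the second after the job is handed in, with the robot touching nothing.
It also fails if it takes over 42 s, if anything falls off the work surface, if the arm or the gripper's body presses on something with over 40 N, if the wrist force passes 120 N, or if a joint passes its speed limit or range.

## Working session

There is one attempt and no reset: what is moved stays moved. The work goes in short steps, Python scripts to look and compute and a tool call to move; the robot and the scene stay as the last step left them, time stands still between calls to the robot, and variables do not carry over. Pictures are saved under pics/ and viewed, at most 10 in all, crops included, and the job is handed in when it is done.

Besides the shell and the picture viewer there is one more tool, called after "Request:" as name(argument=value, ...), one argument or row to a line, values as JSON. apply_moves: Moves the arm, as the interface text tells. Its arguments: {"type":"object","properties":{"motion":{"type":"array"},"squeeze":{"type":"number"}},"required":["motion"]}

```bash
mkdir -p pics; ls
cat > h.py <<'E'
import numpy as np, cv2
from rig import robot
def w(cam,xy,depth,win=2):
    m=robot.camera_model(cam);c,r=int(round(xy[0])),int(round(xy[1]))
    d=depth[max(0,r-win):r+win+1,max(0,c-win):c+win+1];d=d[d>0]
    if len(d)==0:return None
    z=np.median(d)
    p=np.array([(xy[0]-m["cx"])/m["fx"]*z,(xy[1]-m["cy"])/m["fy"]*z,z])
    return np.array(m["rotation"])@p+np.array(m["xyz"])
E
python3 - <<'E'
from h import *
np.set_printoptions(precision=4,suppress=True)
for c in("side","top"):
    im,d=robot.snapshot(c);cv2.imwrite(f"pics/{c}0.png",im[...,::-1]);np.save(c+"0.npy",d)
    m=robot.camera_model(c);print(c,m["xyz"],m["fx"],np.array(m["rotation"]).tolist())
    for q in("top_bolt_handle","bottom_bolt_handle","top_leaf_hinge","locker","beaker","dish","vial","reagent_bottle"):
        for x in robot.pinpoint(c,q)[:2]:print(q,x["conf"],np.array(x["xy"]),w(c,x["xy"],d))
s=robot.observe();print(s["time_s"],s["tool_pos"],s["ee_rot"],s["finger_gap"],robot.tip_extent)
E
```

```text
pics
side [-0.1314  0.4823  1.4979] 435.6647634415198 [-0.5250635112472395, 0.8106382032155672, -0.21428186353128234, 0.14579881894486574]Traceback (most recent call last):
  File "<stdin>", line 7, in <module>
  File "h.py", line 9, in w
    return np.array(m["rotation"])@p+np.array(m["xyz"])
           ~~~~~~~~~~~~~~~~~~~~~~~^~
ValueError: matmul: Input operand 1 has a mismatch in its core dimension 0, with gufunc signature (n?,k),(k,m?)->(n?,m?) (size 3 is different from 4)
```

Rotation is a quaternion.

```bash
sed -i 's/np.array(m\["rotation"\])@p/R.from_quat(m["rotation"]).apply(p)/; 1a from scipy.spatial.transform import Rotation as R' h.py
python3 - <<'E'
from h import *
np.set_printoptions(precision=4,suppress=True)
for c in("side","top"):
    im,d=robot.snapshot(c);cv2.imwrite(f"pics/{c}0.png",im[...,::-1]);np.save(c+"0.npy",d)
    m=robot.camera_model(c);print(c,m["xyz"],m["fx"],R.from_quat(m["rotation"]).as_matrix()[:,2])
    for q in("top_bolt_handle","bottom_bolt_handle","top_leaf_hinge","locker","beaker","dish","vial","reagent_bottle"):
        for x in robot.pinpoint(c,q)[:2]:print(q,x["conf"],np.array(x["xy"]),w(c,x["xy"],d))
s=robot.observe();print(s["time_s"],s["tool_pos"],s["ee_rot"],s["finger_gap"],robot.tip_extent)
E
```

```text
side [-0.1314  0.4823  1.4979] 435.6647634415198 [ 0.4614 -0.1943 -0.8657]
top_bolt_handle 0.66 [227.3 203.7] [0.5534 0.3194 0.2078]
bottom_bolt_handle 0.57 [225.9 223.9] [0.5456 0.3386 0.0823]
top_leaf_hinge 0.88 [265.5 177.6] [0.5707 0.1707 0.25  ]
locker 0.62 [228.3 204.2] [0.5523 0.3165 0.204 ]
beaker 0.84 [181.8 241.3] [0.575  0.5062 0.0227]
beaker 0.71 [180.9 269. ] [0.4636 0.5422 0.0511]
dish 0.91 [281.5 239.1] [0.4405 0.1648 0.0025]
vial 0.63 [308.5 222.1] [0.4626 0.0409 0.0003]
reagent_bottle 0.6 [337.2 194.8] [ 0.4886 -0.0852  0.0776]
top [-0.399   0.1658  1.4195] 458.3299377453658 [ 0.6187  0.0181 -0.7854]
top_bolt_handle 0.64 [220.6 190.7] [0.5547 0.3333 0.2055]
bottom_bolt_handle 0.71 [255.5 149.2] [0.6527 0.2216 0.3125]
bottom_bolt_handle 0.59 [217.7 213. ] [0.5232 0.3449 0.1192]
top_leaf_hinge 0.69 [273.2 184.2] [0.5684 0.1573 0.2367]
locker 0.65 [235.2 203.2] [0.5682 0.2877 0.1208]
beaker 0.49 [177.7 214. ] [0.5747 0.5051 0.0276]
reagent_bottle 0.58 [339.3 237.3] [ 0.4839 -0.0835  0.0641]
1.0 [0.1536 0.58   0.2296] [ 0.1291  0.9916 -0.      0.    ] 0.09293234579953366 0.011
```

View pics/side0.png

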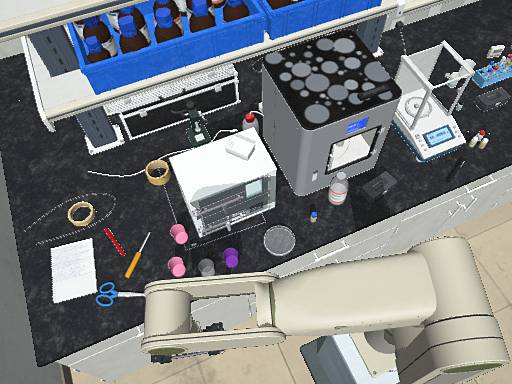

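View pics/top0.png

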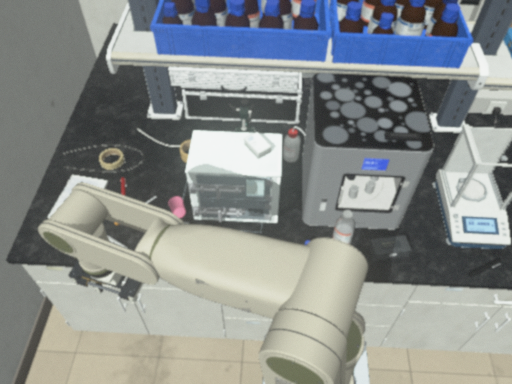

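Run:
```python
from h import *
np.set_printoptions(precision=4,suppress=True)
a=cv2.imread("pics/side0.png")[150:260,155:315];b=cv2.imread("pics/top0.png")[120:230,160:320]
o=np.hstack([cv2.resize(x,(400,275)if 0 else (640,440),interpolation=cv2.INTER_CUBIC)[:, :] for x in(a,b)])
cv2.imwrite("pics/crop0.png",cv2.resize(np.vstack([o[:,:640],o[:,640:]]),(436,600)) if 0 else o[:, :640]);cv2.imwrite("pics/crop0b.png",o[:,640:])
def ray(c,xy,z):
    m=robot.camera_model(c);v=R.from_quat(m["rotation"]).apply([(xy[0]-m["cx"])/m["fx"],(xy[1]-m["cy"])/m["fy"],1]);p=np.array(m["xyz"]);return p+v*(z-p[2])/v[2]
print("h side",ray("side",(227.3,203.7),.247),"top",ray("top",(220.6,190.7),.247))
print("hinge",ray("side",(265.5,177.6),.247),ray("top",(273.2,184.2),.247))
print("low",ray("side",(225.9,223.9),.115),ray("top",(217.7,213),.115))
for c in("side","top"):
    d=np.load(c+"0.npy");m=robot.camera_model(c);v,u=np.mgrid[:384,:512]
    P=np.stack([(u-m["cx"])/m["fx"]*d,(v-m["cy"])/m["fy"]*d,d],-1).reshape(-1,3)
    P=R.from_quat(m["rotation"]).apply(P)+m["xyz"]
    k=(d.ravel()>0)&(abs(P[:,2]-.285)<.006)&(P[:,0]>.5)&(P[:,0]<.85)&(P[:,1]>.1)&(P[:,1]<.5)
    pts=P[k,:2]
    mask=np.zeros((400,400),np.uint8)
    r=cv2.minAreaRect((pts*1000).astype(np.float32));print(c,k.sum(),r,cv2.boxPoints(r).tolist(),np.median(P[k,2]))
    # front edge: min x per y-bin
    for y in np.arange(.14,.46,.03):
        s=pts[abs(pts[:,1]-y)<.008]
        if len(s):print(round(y,2),s[:,0].min().round(4),end="; ")
    print()
```

```text
h side [0.5326 0.3243 0.247 ] top [0.5221 0.3276 0.247 ]
hinge [0.5723 0.1699 0.247 ] [0.56   0.1573 0.247 ]
low [0.5299 0.3419 0.115 ] [0.5262 0.3455 0.115 ]
side 4020 ((663.9979248046875, 286.644775390625), (198.23074340820312, 314.4185791015625), 0.2472340613603592) [[564.2051391601562, 443.4249267578125], [565.5618286132812, 129.00926208496094], [763.7907104492188, 129.8646240234375], [762.4340209960938, 444.2802734375]] 0.28442982730570354
0.14 0.5669; 0.17 0.5673; 0.2 0.5673; 0.23 0.5663; 0.26 0.5666; 0.29 0.5669; 0.32 0.5664; 0.35 0.5673; 0.38 0.5645; 0.41 0.5656; 0.44 0.5663; 
top 3284 ((661.0084838867188, 292.8480529785156), (200.59388732910156, 313.2209777832031), 0.3153893053531647) [[559.8510131835938, 448.9040832519531], [561.5751342773438, 135.68783569335938], [762.1659545898438, 136.79202270507812], [760.4418334960938, 450.0082702636719]] 0.283149275630041
0.14 0.5655; 0.17 0.5645; 0.2 0.567; 0.23 0.5611; 0.26 0.5627; 0.29 0.5624; 0.32 0.5638; 0.35 0.5642; 0.38 0.5661; 0.41 0.5629; 0.44 0.5633;
```

View pics/crop0.png

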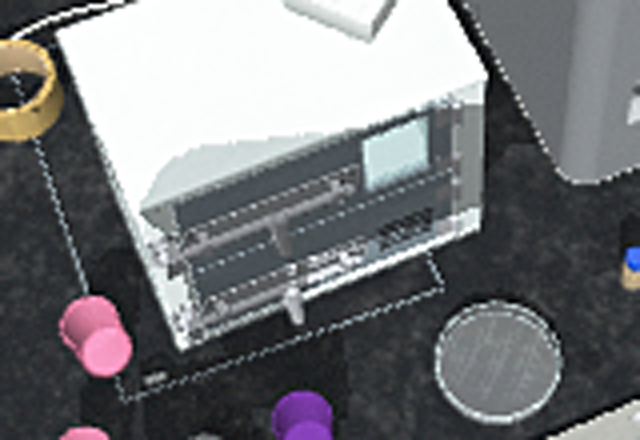

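View pics/crop0b.png

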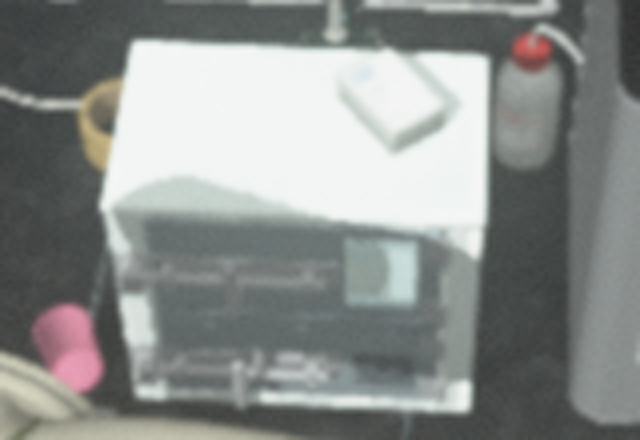

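Run:
```python
from h import *
np.set_printoptions(precision=4,suppress=True)
for c in("side","top"):
    d=np.load(c+"0.npy");m=robot.camera_model(c);v,u=np.mgrid[:384,:512]
    P=np.stack([(u-m["cx"])/m["fx"]*d,(v-m["cy"])/m["fy"]*d,d],-1).reshape(-1,3)
    P=R.from_quat(m["rotation"]).apply(P)+m["xyz"];u=u.ravel();v=v.ravel()
    k=(P[:,0]>.5)&(P[:,0]<.545)&(P[:,1]>.25)&(P[:,1]<.42)&(P[:,2]>.06)&(P[:,2]<.29)
    print(c);print(np.c_[u[k],v[k],P[k]])
    k=(P[:,2]>.05)&(P[:,2]<.43)&(P[:,1]<.07)&(P[:,0]>.5)&(P[:,1]>-.3)&(d.ravel()>0)
    print("cab x",np.percentile(P[k,0],[2,10,30]),"y",np.percentile(P[k,1],[90,98]))
    k=(P[:,2]>.15)&(P[:,2]<.26)&(P[:,1]>.2)&(P[:,1]<.26)&(P[:,0]>.53)&(P[:,0]<.62)
    print("face",np.percentile(P[k,0],[10,50,90]))
```

```text
side
[[224.     203.       0.5299   0.3353   0.2648]
 [225.     203.       0.5264   0.3329   0.269 ]
 [223.     204.       0.5279   0.3396   0.2647]
 [224.     204.       0.5255   0.3369   0.2667]
 [225.     204.       0.5242   0.3339   0.2668]
 [226.     204.       0.5202   0.3316   0.2716]
 [223.     205.       0.5282   0.3401   0.2579]
 [224.     205.       0.523    0.338    0.2651]
 [225.     205.       0.5226   0.3349   0.2632]
 [226.     205.       0.5195   0.3324   0.2667]
 [224.     206.       0.5198   0.3393   0.2648]
 [225.     206.       0.5182   0.3364   0.2652]
 [226.     206.       0.5208   0.3326   0.2578]
 [224.     207.       0.5222   0.3394   0.2537]
 [225.     207.       0.5232   0.3359   0.2492]
 [226.     207.       0.5195   0.3335   0.2539]
 [227.     207.       0.5223   0.3296   0.2459]
 [224.     208.       0.5226   0.3399   0.2465]
 [225.     208.       0.5223   0.3367   0.2445]
 [226.     208.       0.5199   0.334    0.2466]
 [227.     208.       0.522    0.3302   0.2399]
 [223.     209.       0.5404   0.34     0.2083]
 [224.     209.       0.5259   0.3398  
[... 6520 characters left out ...]

 [221.     218.       0.526    0.3355   0.0858]
 [218.     219.       0.5227   0.346    0.0835]
 [219.     219.       0.5172   0.3413   0.0917]
 [220.     219.       0.5192   0.3382   0.0891]
 [221.     219.       0.5225   0.3352   0.0847]
 [218.     220.       0.5225   0.3463   0.0775]
 [219.     220.       0.5168   0.3416   0.0861]
 [220.     220.       0.5222   0.3391   0.0786]
 [221.     220.       0.5183   0.3348   0.0846]
 [219.     221.       0.5168   0.342    0.0798]
 [220.     221.       0.5149   0.3381   0.083 ]
 [221.     221.       0.5181   0.3351   0.0785]
 [220.     222.       0.5182   0.339    0.0719]]
cab x [0.5636 0.5672 0.5713] y [0.0292 0.0437]
face [0.5678 0.5719 0.5753]
```

Request:
apply_moves(
  motion=[
    {"grip": 1, "tx": -0.5, "ty": 0, "tz": -0.5, "yaw": 0},
    {"grip": 1, "tx": -1, "ty": -0.3, "tz": -0.7, "yaw": 0},
    {"grip": 1, "tx": -1, "ty": -0.3, "tz": -0.7, "yaw": 0},
    {"grip": 1, "tx": -1, "ty": -0.3, "tz": -0.7, "yaw": 0},
    {"grip": 1, "tx": -1, "ty": -0.4, "tz": -0.7, "yaw": 0},
    {"grip": 1, "tx": -1, "ty": -0.4, "tz": 0, "yaw": 0},
    {"grip": 1, "tx": -1, "ty": -0.4, "tz": 0, "yaw": 0},
    {"grip": 1, "tx": -1, "ty": -0.4, "tz": 0, "yaw": 0},
    {"grip": 1, "tx": -1, "ty": -0.4, "tz": 0, "yaw": 0},
    {"grip": 1, "tx": -1, "ty": -0.4, "tz": 0, "yaw": 0},
  ],
)

```text
time_s: 2.0
tool_pos: [0.4056, 0.4098, 0.3302]
ee_rot: [0.129, 0.992, 0.0, 0.001]
force: [-0.1, 0.2, -0.0]
finger_gap: 0.0932
gripper_force: 0.0
```

Request:
apply_moves(
  motion=[
    {"grip": 1, "tx": -1, "ty": -0.4, "tz": 0, "yaw": 0},
    {"grip": 1, "tx": -1, "ty": -0.4, "tz": 0, "yaw": 0},
    {"grip": 1, "tx": -1, "ty": -0.4, "tz": 0, "yaw": 0},
    {"grip": 1, "tx": -0.5, "ty": -0.1, "tz": 0, "yaw": 0},
    {"grip": 1, "tx": 0, "ty": 0, "tz": 0, "yaw": 0.5},
    {"grip": 1, "tx": 0, "ty": 0, "tz": 0, "yaw": 1},
    {"grip": 1, "tx": 0, "ty": 0, "tz": 0, "yaw": 1},
    {"grip": 1, "tx": 0, "ty": 0, "tz": 0, "yaw": 1},
    {"grip": 1, "tx": 0, "ty": 0, "tz": 0, "yaw": 1},
    {"grip": 1, "tx": 0, "ty": 0, "tz": 0, "yaw": 1},
  ],
)

```text
time_s: 3.0
tool_pos: [0.4953, 0.3469, 0.3296]
ee_rot: [0.494, 0.87, 0.0, 0.0]
force: [-0.0, 0.1, -0.2]
finger_gap: 0.0931
gripper_force: 0.0
```

Request:
apply_moves(
  motion=[
    {"grip": 1, "tx": 0, "ty": 0, "tz": 0, "yaw": 1},
    {"grip": 1, "tx": 0, "ty": 0, "tz": 0, "yaw": 1},
    {"grip": 1, "tx": 0, "ty": 0, "tz": 0, "yaw": 1},
    {"grip": 1, "tx": 0, "ty": 0, "tz": 0, "yaw": 1},
    {"grip": 1, "tx": 0, "ty": 0, "tz": 0, "yaw": 1},
    {"grip": 1, "tx": 0, "ty": 0, "tz": 0, "yaw": 1},
    {"grip": 1, "tx": 0, "ty": 0, "tz": 0, "yaw": 1},
    {"grip": 1, "tx": 0, "ty": 0, "tz": 0, "yaw": 1},
    {"grip": 1, "tx": 0, "ty": 0, "tz": 0, "yaw": 1},
    {"grip": 1, "tx": 0, "ty": 0, "tz": 0, "yaw": 1},
  ],
)

```text
time_s: 4.0
tool_pos: [0.4954, 0.3469, 0.3295]
ee_rot: [0.937, 0.349, 0.0, -0.0]
force: [0.2, -0.4, -0.2]
finger_gap: 0.0931
gripper_force: 0.0
```

Request:
apply_moves(
  motion=[
    {"grip": 1, "tx": 0, "ty": 0, "tz": 0, "yaw": 1},
    {"grip": 1, "tx": 0, "ty": 0, "tz": 0, "yaw": 1},
    {"grip": 1, "tx": 0, "ty": 0, "tz": 0, "yaw": 1},
    {"grip": 1, "tx": 0, "ty": 0, "tz": 0, "yaw": 1},
    {"grip": 1, "tx": 0, "ty": 0, "tz": 0, "yaw": 1},
    {"grip": 1, "tx": 0, "ty": 0, "tz": 0, "yaw": 0.15},
    {"grip": 1, "tx": 0, "ty": 0, "tz": 0, "yaw": 0},
    {"grip": 1, "tx": 0, "ty": 0, "tz": 0, "yaw": 0},
    {"grip": 1, "tx": 0, "ty": 0, "tz": 0, "yaw": 0},
    {"grip": 1, "tx": 0, "ty": 0, "tz": 0, "yaw": 0},
  ],
)

```text
time_s: 5.0
tool_pos: [0.4952, 0.3468, 0.3287]
ee_rot: [1.0, 0.0, -0.0, -0.0]
force: [-0.3, 1.2, 0.1]
finger_gap: 0.0929
gripper_force: 0.0
```

Request:
apply_moves(
  motion=[
    {"grip": 1, "tx": 0.5, "ty": 0.15, "tz": 0, "yaw": 0},
    {"grip": 1, "tx": 0.5, "ty": 0.15, "tz": 0, "yaw": 0},
    {"grip": 1, "tx": 0, "ty": 0, "tz": 0.5, "yaw": 0},
    {"grip": 1, "tx": 0, "ty": 0, "tz": 0.5, "yaw": 0},
    {"grip": 1, "tx": 0, "ty": 0, "tz": 0.5, "yaw": 0},
    {"grip": 1, "tx": 0, "ty": 0, "tz": 0.5, "yaw": 0},
    {"grip": 1, "tx": 0, "ty": 0, "tz": 0.5, "yaw": 0},
    {"grip": 1, "tx": 0, "ty": 0, "tz": 0.5, "yaw": 0},
    {"grip": 1, "tx": 0, "ty": 0, "tz": 0, "yaw": 0},
    {"grip": 1, "tx": 0, "ty": 0, "tz": 0, "yaw": 0},
  ],
)

```text
time_s: 6.0
tool_pos: [0.525, 0.3378, 0.2383]
ee_rot: [1.0, -0.0, -0.0, 0.0]
force: [-0.4, 0.2, 0.2]
finger_gap: 0.0933
gripper_force: 0.0
```

Request:
apply_moves(
  motion=[
    {"grip": -1, "tx": 0, "ty": 0, "tz": 0, "yaw": 0},
    {"grip": -1, "tx": 0, "ty": 0, "tz": 0, "yaw": 0},
    {"grip": -1, "tx": 0, "ty": 0, "tz": 0, "yaw": 0},
    {"grip": -1, "tx": 0, "ty": 0, "tz": 0, "yaw": 0},
    {"grip": -1, "tx": 0, "ty": 0, "tz": 0, "yaw": 0},
    {"grip": -1, "tx": 0, "ty": 0, "tz": 0, "yaw": 0},
    {"grip": -1, "tx": 0, "ty": 0, "tz": 0, "yaw": 0},
    {"grip": -1, "tx": 0, "ty": 0, "tz": 0, "yaw": 0},
    {"grip": -1, "tx": 0, "ty": 0, "tz": 0, "yaw": 0},
    {"grip": -1, "tx": 0, "ty": 0, "tz": 0, "yaw": 0},
  ],
  squeeze=20,
)

```text
time_s: 7.0
tool_pos: [0.5252, 0.3378, 0.2386]
ee_rot: [1.0, -0.0, -0.0, 0.0]
force: [0.5, 0.8, -0.9]
finger_gap: 0.0174
gripper_force: 0.0
```

Request:
apply_moves(
  motion=[
    {"grip": -1, "tx": 0, "ty": 0, "tz": 0, "yaw": 0},
    {"grip": -1, "tx": 0, "ty": 0, "tz": 0, "yaw": 0},
    {"grip": -1, "tx": 0, "ty": 0, "tz": 0, "yaw": 0},
    {"grip": -1, "tx": 0, "ty": 0.1, "tz": 0, "yaw": 0},
    {"grip": -1, "tx": 0, "ty": 0.1, "tz": 0, "yaw": 0},
    {"grip": -1, "tx": 0, "ty": 0.1, "tz": 0, "yaw": 0},
    {"grip": -1, "tx": 0, "ty": 0.1, "tz": 0, "yaw": 0},
    {"grip": -1, "tx": 0, "ty": 0.1, "tz": 0, "yaw": 0},
    {"grip": -1, "tx": 0, "ty": 0, "tz": 0, "yaw": 0},
    {"grip": -1, "tx": 0, "ty": 0, "tz": 0, "yaw": 0},
  ],
)

```text
time_s: 8.0
tool_pos: [0.5253, 0.3222, 0.2386]
ee_rot: [1.0, -0.001, -0.0, 0.0]
force: [0.5, -1.2, -0.1]
finger_gap: 0.0114
gripper_force: 20.0
```

Request:
apply_moves(
  motion=[
    {"grip": -1, "tx": 0, "ty": 0.1, "tz": 0, "yaw": 0},
    {"grip": -1, "tx": 0, "ty": 0.1, "tz": 0, "yaw": 0},
    {"grip": -1, "tx": 0, "ty": 0.1, "tz": 0, "yaw": 0},
    {"grip": -1, "tx": 0, "ty": 0.1, "tz": 0, "yaw": 0},
    {"grip": -1, "tx": 0, "ty": 0.1, "tz": 0, "yaw": 0},
    {"grip": -1, "tx": 0, "ty": 0.1, "tz": 0, "yaw": 0},
    {"grip": -1, "tx": 0, "ty": 0, "tz": 0, "yaw": 0},
    {"grip": -1, "tx": 0, "ty": 0, "tz": 0, "yaw": 0},
    {"grip": -1, "tx": 0, "ty": 0, "tz": 0, "yaw": 0},
    {"grip": -1, "tx": 0, "ty": 0, "tz": 0, "yaw": 0},
  ],
)

```text
time_s: 9.0
tool_pos: [0.5253, 0.3045, 0.2386]
ee_rot: [1.0, -0.0, 0.0, 0.0]
force: [0.5, -2.2, -0.0]
finger_gap: 0.0117
gripper_force: 20.0
```

Request:
apply_moves(
  motion=[
    {"grip": -1, "tx": 0, "ty": 0.05, "tz": 0, "yaw": 0},
    {"grip": -1, "tx": 0, "ty": 0.05, "tz": 0, "yaw": 0},
    {"grip": -1, "tx": 0, "ty": 0, "tz": 0, "yaw": 0},
    {"grip": -1, "tx": 0, "ty": 0, "tz": 0, "yaw": 0},
    {"grip": -1, "tx": 0, "ty": 0, "tz": 0, "yaw": 0},
    {"grip": -1, "tx": 0, "ty": 0, "tz": 0, "yaw": 0},
    {"grip": -1, "tx": 0, "ty": 0, "tz": 0, "yaw": 0},
    {"grip": -1, "tx": 0, "ty": 0, "tz": 0, "yaw": 0},
    {"grip": -1, "tx": 0, "ty": 0, "tz": 0, "yaw": 0},
    {"grip": -1, "tx": 0, "ty": 0, "tz": 0, "yaw": 0},
  ],
)

```text
time_s: 10.0
tool_pos: [0.5251, 0.3021, 0.2387]
ee_rot: [1.0, -0.0, -0.0, -0.0]
force: [-2.1, 6.0, -0.5]
finger_gap: 0.0115
gripper_force: 20.0
```

Request:
apply_moves(
  motion=[
    {"grip": -1, "tx": -0.322, "ty": 0.1, "tz": 0, "yaw": -0.5},
    {"grip": -1, "tx": -0.322, "ty": 0.1, "tz": 0, "yaw": -0.5},
    {"grip": -1, "tx": -0.322, "ty": 0.1, "tz": 0, "yaw": -0.5},
    {"grip": -1, "tx": 0, "ty": 0, "tz": 0, "yaw": 0},
    {"grip": -1, "tx": 0, "ty": 0, "tz": 0, "yaw": 0},
    {"grip": -1, "tx": 0, "ty": 0, "tz": 0, "yaw": 0},
    {"grip": -1, "tx": 0, "ty": 0, "tz": 0, "yaw": 0},
    {"grip": -1, "tx": 0, "ty": 0, "tz": 0, "yaw": 0},
    {"grip": -1, "tx": 0, "ty": 0, "tz": 0, "yaw": 0},
    {"grip": -1, "tx": 0, "ty": 0, "tz": 0, "yaw": 0},
  ],
)

```text
time_s: 11.0
tool_pos: [0.4972, 0.2906, 0.2386]
ee_rot: [0.995, 0.104, 0.0, 0.0]
force: [2.0, -0.9, -2.1]
finger_gap: 0.0113
gripper_force: 20.0
```

Request:
apply_moves(
  motion=[
    {"grip": -1, "tx": -0.322, "ty": 0.1, "tz": 0, "yaw": -0.5},
    {"grip": -1, "tx": -0.322, "ty": 0.1, "tz": 0, "yaw": -0.5},
    {"grip": -1, "tx": -0.322, "ty": 0.1, "tz": 0, "yaw": -0.5},
    {"grip": -1, "tx": -0.322, "ty": 0.1, "tz": 0, "yaw": -0.5},
    {"grip": -1, "tx": -0.322, "ty": 0.1, "tz": 0, "yaw": -0.5},
    {"grip": -1, "tx": -0.322, "ty": 0.1, "tz": 0, "yaw": -0.5},
    {"grip": -1, "tx": -0.322, "ty": 0.1, "tz": 0, "yaw": -0.5},
    {"grip": -1, "tx": -0.322, "ty": 0.1, "tz": 0, "yaw": -0.5},
    {"grip": -1, "tx": -0.322, "ty": 0.1, "tz": 0, "yaw": -0.5},
    {"grip": -1, "tx": -0.322, "ty": 0.1, "tz": 0, "yaw": -0.5},
  ],
)

```text
time_s: 12.0
tool_pos: [0.4297, 0.2177, 0.2386]
ee_rot: [0.898, 0.439, 0.0, 0.0]
force: [2.7, -1.2, -2.9]
finger_gap: 0.0118
gripper_force: 20.0
```

Request:
apply_moves(
  motion=[
    {"grip": -1, "tx": -0.322, "ty": 0.1, "tz": 0, "yaw": -0.5},
    {"grip": -1, "tx": -0.322, "ty": 0.1, "tz": 0, "yaw": -0.5},
    {"grip": -1, "tx": -0.322, "ty": 0.1, "tz": 0, "yaw": -0.5},
    {"grip": -1, "tx": -0.322, "ty": 0.1, "tz": 0, "yaw": -0.5},
    {"grip": -1, "tx": -0.322, "ty": 0.1, "tz": 0, "yaw": -0.5},
    {"grip": -1, "tx": -0.322, "ty": 0.1, "tz": 0, "yaw": -0.5},
    {"grip": -1, "tx": -0.322, "ty": 0.1, "tz": 0, "yaw": -0.5},
    {"grip": -1, "tx": -0.322, "ty": 0.1, "tz": 0, "yaw": -0.5},
    {"grip": -1, "tx": 0, "ty": 0, "tz": 0, "yaw": 0},
    {"grip": -1, "tx": 0, "ty": 0, "tz": 0, "yaw": 0},
  ],
)

```text
time_s: 13.0
tool_pos: [0.4202, 0.1388, 0.2386]
ee_rot: [0.744, 0.668, 0.0, -0.0]
force: [0.6, -0.9, -2.7]
finger_gap: 0.0111
gripper_force: 20.0
```

Request:
apply_moves(
  motion=[
    {"grip": -1, "tx": -0.322, "ty": 0.1, "tz": 0, "yaw": -0.5},
    {"grip": -1, "tx": -0.322, "ty": 0.1, "tz": 0, "yaw": -0.5},
    {"grip": -1, "tx": -0.322, "ty": 0.1, "tz": 0, "yaw": -0.5},
    {"grip": -1, "tx": -0.322, "ty": 0.1, "tz": 0, "yaw": -0.5},
    {"grip": -1, "tx": 0, "ty": 0, "tz": 0, "yaw": 0},
    {"grip": -1, "tx": 0, "ty": 0, "tz": 0, "yaw": 0},
    {"grip": -1, "tx": 0, "ty": 0, "tz": 0, "yaw": 0},
    {"grip": -1, "tx": 0, "ty": 0, "tz": 0, "yaw": 0},
    {"grip": -1, "tx": 0, "ty": 0, "tz": 0, "yaw": 0},
    {"grip": -1, "tx": 0, "ty": 0, "tz": 0, "yaw": 0},
  ],
)

```text
time_s: 14.0
tool_pos: [0.432, 0.1005, 0.2386]
ee_rot: [0.643, 0.766, -0.0, -0.0]
force: [-2.5, -1.2, -0.2]
finger_gap: 0.0115
gripper_force: 20.0
```

Run:
```python
from h import *
for c in("side","top"):
    im,d=robot.snapshot(c);cv2.imwrite(f"pics/{c}1.png",im[...,::-1])
s=robot.observe();print(s["qpos"],s["force"])
```

```text
[ 1.12470317e-01 -3.09473682e-01  1.88566409e+00  7.46702143e-05
  1.56553030e+00 -6.15829527e-02] [-2.03106926 -1.44524918 -0.17646313]
```

View pics/side1.png

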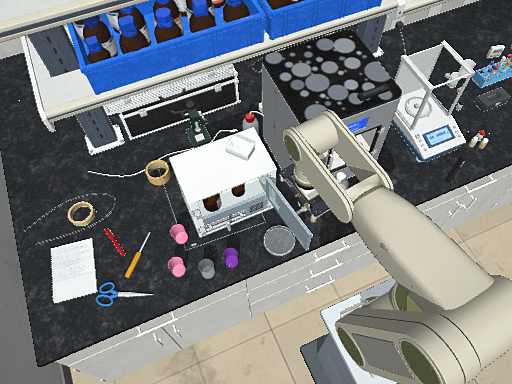

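The upper leaf (around (290,215)) stands past square, the lower leaf is still shut, and both bottles stand inside at (212,200) and (238,188). I'll release and rise straight up.

Request:
apply_moves(
  motion=[
    {"grip": 0, "tx": 0, "ty": 0, "tz": 0, "yaw": 0},
    {"grip": 0, "tx": 0, "ty": 0, "tz": 0, "yaw": 0},
    {"grip": 0, "tx": 0, "ty": 0, "tz": 0, "yaw": 0},
    {"grip": 0, "tx": 0, "ty": 0, "tz": 0, "yaw": 0},
    {"grip": 0, "tx": 0, "ty": 0, "tz": 0, "yaw": 0},
    {"grip": 0, "tx": 0, "ty": 0, "tz": 0, "yaw": 0},
    {"grip": 0, "tx": 0, "ty": 0, "tz": 0, "yaw": 0},
    {"grip": 0, "tx": 0, "ty": 0, "tz": 0, "yaw": 0},
    {"grip": 0, "tx": 0, "ty": 0, "tz": -0.1, "yaw": 0},
    {"grip": 0, "tx": 0, "ty": 0, "tz": -0.2, "yaw": 0},
  ],
)

```text
time_s: 15.1
tool_pos: [0.4319, 0.1002, 0.2475]
ee_rot: [0.643, 0.766, -0.0, -0.0]
force: [0.4, 0.1, 0.1]
finger_gap: 0.0463
gripper_force: 0.0
```

Request:
apply_moves(
  motion=[
    {"grip": 0, "tx": 0, "ty": 0, "tz": -0.4, "yaw": 0},
    {"grip": 0, "tx": 0, "ty": 0, "tz": -0.5, "yaw": 0},
    {"grip": 0, "tx": 0, "ty": 0, "tz": -0.5, "yaw": 0},
    {"grip": 0, "tx": 0, "ty": 0, "tz": -0.5, "yaw": 0},
    {"grip": 0, "tx": 0, "ty": 0, "tz": -0.5, "yaw": 0},
    {"grip": 0, "tx": 0, "ty": 0, "tz": -0.5, "yaw": 0},
    {"grip": 0, "tx": 0, "ty": 0, "tz": -0.5, "yaw": 0},
    {"grip": 0, "tx": 0, "ty": 0, "tz": -0.3, "yaw": 0},
    {"grip": 0, "tx": 0, "ty": 0, "tz": 0, "yaw": 0},
    {"grip": 0, "tx": 0, "ty": 0, "tz": 0, "yaw": 0},
  ],
)

```text
time_s: 16.1
tool_pos: [0.4321, 0.1002, 0.3583]
ee_rot: [0.643, 0.766, -0.0, -0.0]
force: [1.3, -0.5, -0.2]
finger_gap: 0.0468
gripper_force: 0.0
```

Run:
```python
from h import *
im,d=robot.snapshot("side");cv2.imwrite("pics/side2.png",cv2.resize(im[130:300,140:360,::-1],(770,595),interpolation=cv2.INTER_CUBIC))
m=robot.camera_model("side")
for q in("top_bolt_handle","bottom_bolt_handle","dish","vial","reagent_bottle"):
    for x in robot.pinpoint("side",q)[:1]:print(q,x["conf"],x["xy"],w("side",x["xy"],d))
print(robot.observe()["force"])
```

```text
top_bolt_handle 0.64 [301.5, 202.8] [0.43272594 0.10497701 0.25454688]
bottom_bolt_handle 0.69 [229.2, 222.5] [0.53030219 0.32929798 0.11484041]
dish 0.81 [281.8, 241.5] [0.43105859 0.16812099 0.00330871]
vial 0.52 [310.6, 221.6] [0.4594841  0.03397899 0.00463665]
reagent_bottle 0.45 [340.0, 196.7] [0.23167221 0.14043807 0.65050756]
[-0.3060796  -0.36236474  0.4297192 ]
```

View pics/side2.png

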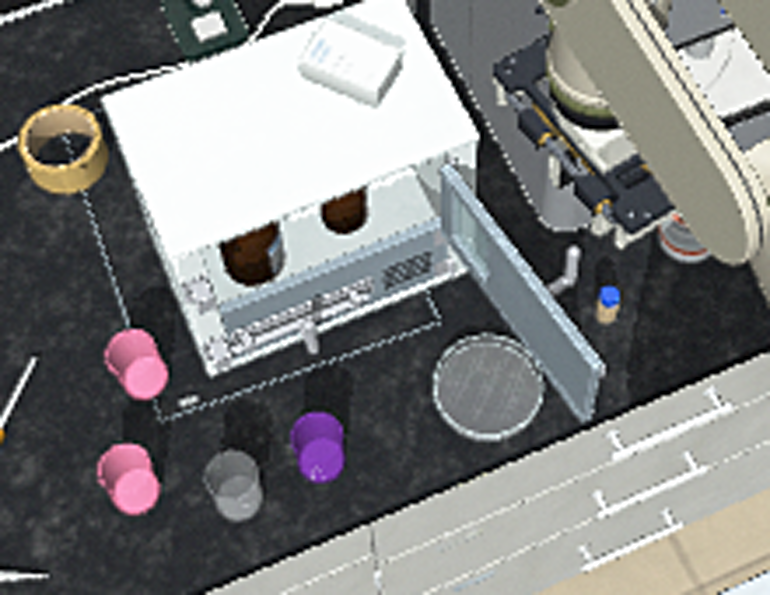

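The picture shows the upper leaf standing open past square (pixels ~(265,178) to (310,247)) and its handle free. The lower leaf is shut with its bolt shot, everything else stands in place, and the gripper is clear.

```bash
python3 -c "
from rig import robot
print(robot.job_done())"
```

```text
the job is handed in; nothing more can be done
None
```

The upper bolt is drawn and the upper leaf stands open at about 100°; the last picture before hand-in shows the lower leaf still shut and bolted, nothing visibly shifted or knocked over, and the gripper clear, and the job was handed in at about 16 s.

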